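# Flip the empty tube rack's status flag from red to green

### The arm

A 7-joint arm with a two-finger parallel gripper is mounted at the origin on the work surface. World frame = base frame: x ahead of the robot, y to its left, z up, the work surface at z = 0. Lengths are in mm, angles in rad, forces in N, time in s.
With the tool pointing down it reaches from about 425 to 800 mm from the base axis. Payload 8.3 kg.
Tool frame: the origin (TCP) lies midway between the tips of the shut fingers; the grasp point (between the pads) lies 19 mm behind it (manip.tcp_to_grasp is the distance from the TCP to the grasp point, in mm); z points along the fingers, y is the line along which they close (so a half turn about z gives the same grasp; the last joint's range is limited). The gripper opens to 85 mm and grips with 20 to 120 N. Pads are 22 mm wide; open, the fingers measure 114 mm over their backs; the gripper's body (76 mm by 85 mm) begins 54 mm behind the grasp point. The pads swing forward as they close: fully open they stand 13 mm farther back than shut.
Start: joints at [-1.266, 0.383, 0.016, 1.37, -0.006, 1.388, -0.046], TCP at [224.675, 583.202, 231.279] pointing down, gripper open.
Joint ranges: [-2.95, 2.95], [-0.25, 2.06], [-1.52, 1.56], [0.18, 2.33], [-1.44, 4.58], [0.02, 2.06], [-3.01, 3.01]. Speed limits (rad/s): [2.39, 2.39, 3.01, 3.01, 3.14, 3.14, 3.14].

### API

Orientations are given as a rotation vector (axis times angle).
In Python, from cell import manip, viewer gives the robot as it stands.
- The arm moves only by the shell command python3 -m inch 'ROWS' [OPENING] [FORCE]. ROWS is JSON, a list of rows, each a list of 6 numbers: the shift along the tool's x, y, z as a fraction of full scale, then the turn, a rotation vector about the tool's x, y, z as a fraction of full scale. A call has 1 to 20 rows; each row is the pose to reach, as a shift and turn from the pose commanded when the call began, along the tool's axes at that moment; what a row does not reach only later rows make up. Full scale, the value 1, is 0.08 m for a shift and 60 degrees for a turn. A row lasts 1/12 s, in which the tool goes at most 41.7 mm and 7.16 degrees, less where a joint would pass 70% of its speed; a pose out of reach is approached as far as the arm can. A call with a number of a shift or a turn outside -1 to 1 is refused whole. A call with a gripper value outside its range is refused whole. OPENING is the gripper's target within -1 to 1 (shut at 1, half-way at 0, fully open at -1), set as the call begins (- or left out, the last holds). The fingers move at their own pace and stop on an object; FORCE is the grip in N (left out, the last holds). Time passes only in rows, so rows that repeat a pose let the fingers close. It gives the time, the measured TCP pose, the force, the opening and the grip force at its end, in the units of the state.
- manip.read_state(): the state, without advancing time (a new reading comes with each control period).
- viewer.camera(name): name is "scene" or "top" or "wrist"; returns a dict with "pixels" (420x560x3 uint8, red, green, blue), "fovy" (degrees; the focal length in pixels is half the picture's height over the tangent of half this angle, whatever the lens; pixels are square), "cx", "cy" (the principal point, pixels), "dist_coeffs" ([k1, k2, p1, p2, k3] as OpenCV has them; the pictures are not rectified), "origin" and "orientation" of the camera in the world. Camera axes: x right, y up, looking along -z (the intrinsics and any distortion apply to the point x, -y, -z); pixel columns grow to the right and rows downward; lengths in mm; the calibration is good to about 2 mm. A picture is of the moment at which its call begins. There is no depth.
- manip.close_job(): hands the job in; it is judged then, once.
The state is a dict: "time_s": time; "q": joint angles; "dq": joint speeds; "joint_efforts": joint torques, N m; "tool_pos": TCP position; "ee_rot": TCP orientation; "ft_force": force on the tool from outside, world axes, zero at the start; "wrist_torque": the same for the moment, N m; "opening": finger opening in mm; "grasp_force": force on a finger pad.
Only numpy, scipy, OpenCV 4.12 (cv2) and the standard library are available. Lean on these libraries where they do the work, as an engineer would, in place of code of your own. Each camera call takes 0.05 s, during which the arm holds its last target. There are 200 camera calls.

### The job

The yellow tube rack is empty again, so mark it free: with the fingertips, push the red flag on its stand over its hinge, gently and without slamming it, until it lies fully flat on the other side with its green face up, then move away. Do not lift or shift the two rack stands, leave the blue rack's flag as it is, and leave the bottle, the tip box and the jar where they stand.

Things in the scene. Friction and masses are not known exactly. Their poses are not given: they have to be found in the camera images.
- yellow_stand: yellow rack stand, loose, 1.8 kg: T-shaped base plate 235 (x) x 180 (y; 120 at the rack) x 8 mm with the flag at the robot's end and a yellow tube rack (100 x 110 mm, top at 53 mm, all empty) at the other, 70 to 170 mm in x from the origin. Origin: on the bench straight below the middle of the flag's hinge; x runs along the hinge towards the rack, roughly away from the robot; y to the left, z up
- yellow_hinge (a point): middle of the yellow flag's hinge line, 80 mm above the bench, along the stand's x between two thin metal cheeks (90 mm tall, inner faces 33 mm either side). Narrow rests stand under the flat flag 60 mm left and right of the hinge; farther out than 65 mm from the hinge the space below the flag is free down to the base plate
- yellow_tip (a point): middle of the yellow flag's free edge, 104 mm from the hinge line. The flag is a stiff sheet 56 mm wide (along the hinge), 5 mm thick: 85 mm straight out from the hinge, then a 25 mm finger lip bent 45 degrees towards the red face. At joint 0 this point is 103 mm left of the hinge (stand's +y) and 18 mm above it
- yellow_flag (a joint): angle of the yellow flag, the one to flip. 0: flat on the left (stand's +y), red up, lip slanting up; 1.57: upright; 3.14: flat on the right, green up, lip slanting down, on its stop. Starts between 0 and 0.35. Stiff hinge: it stays wherever it is left and needs about 1 N at the free edge, so it must be pushed all the way
- blue_stand: blue rack stand, loose, 1.8 kg: T-shaped base plate 235 (x) x 180 (y; 120 at the rack) x 8 mm with the flag at the robot's end and a blue tube rack (100 x 110 mm, top at 53 mm, holding capped tubes, their caps up to 78 mm) at the other, 70 to 170 mm in x from the origin. Origin: on the bench straight below the middle of the flag's hinge; x runs along the hinge towards the rack, roughly away from the robot; y to the left, z up
- blue_hinge (a point): middle of the blue flag's hinge line, 80 mm above the bench, along the stand's x between two thin metal cheeks (90 mm tall, inner faces 33 mm either side). Narrow rests stand under the flat flag 60 mm left and right of the hinge; farther out than 65 mm from the hinge the space below the flag is free down to the base plate
- blue_tip (a point): middle of the blue flag's free edge, 104 mm from the hinge line. The flag is a stiff sheet 56 mm wide (along the hinge), 5 mm thick: 85 mm straight out from the hinge, then a 25 mm finger lip bent 45 degrees towards the red face. At joint 0 this point is 103 mm left of the hinge (stand's +y) and 18 mm above it
- blue_flag (a joint): angle of the blue flag, built like the yellow one, to be left alone. 0: flat on the left (stand's +y), red up, lip slanting up; 1.57: upright; 3.14: flat on the right, green up, lip slanting down, on its stop. Starts between 0 and 0.35. Stiff hinge: it stays wherever it is left and needs about 1 N at the free edge, so it must be pushed all the way
- bottle: bystander: small amber bottle with a white cap, 44 mm across, 85 mm tall, standing between the stands; origin under its centre
- tip_box: bystander: grey pipette tip box with an orange lid, 122 x 87 x 70 mm, left of the stands; origin under its centre
- jar: bystander: white jar with a blue cap, 64 mm across, 75 mm tall, right of the stands; origin under its centre

How it is judged (in metres and radians):
On the way:
1. the yellow flag is pushed past upright (value of joint yellow_flag above 1.6 rad).
At the end, for the whole second after the job is handed in: The yellow flag lies within 8 degrees of flat on the right-hand side (joint above 3.0 rad), green up and at rest; both stands stand level within 15 mm of where they began; the blue flag still lies on its red-up side; bottle, tip box and jar stand upright within 30 mm of where they began (value of joint yellow_flag above 3 rad and velocity of joint yellow_flag between -0.1 and 0.1 rad/s and value of joint blue_flag below 0.7 rad and distance of each of yellow_stand, blue_stand from where it was at the start of the episode below 0.015 m and angle between each of yellow_stand, blue_stand's own z axis and vertical below 0.05 rad and linear speed of each of yellow_stand, blue_stand below 0.02 m/s and distance of each of bottle, tip_box, jar from where it was at the start of the episode below 0.03 m and angle between each of bottle, tip_box, jar's own z axis and vertical below 0.2 rad); the robot touches nothing.
It fails at once if a rack stand is lifted, tipped or shifted by more than 15 mm (distance of any of yellow_stand, blue_stand from where it was at the start of the episode above 0.015 m or angle between any of yellow_stand, blue_stand's own z axis and vertical above 0.12 rad or height (world z) of any of yellow_stand, blue_stand above 0.01 m).
It fails at once if the blue flag is turned (its edge moves more than 30 mm) (distance of blue_tip from where it was at the start of the episode above 0.03 m).
It fails at once if the yellow flag is slammed over (faster than 6 rad/s) (velocity of joint yellow_flag above 6 rad/s).
It fails at once if the flag is pushed hard (over 45 N) (contact force between the fingers and yellow_flag above 45 N).
It fails at once if the bottle, tip box or jar is lifted, knocked over or moved by more than 30 mm (distance of any of bottle, tip_box, jar from where it was at the start of the episode above 0.03 m or angle between any of bottle, tip_box, jar's own z axis and vertical above 0.3 rad).
It also fails if it takes over 42 s, if anything falls off the work surface, if the arm or the gripper's body presses on something with over 40 N, if the wrist force passes 120 N, or if a joint passes its speed limit or range.

## Working session

There is one attempt and no reset: what is moved stays moved. The work goes in short steps, Python scripts to look and compute and a shell command to move; the robot and the scene stay as the last step left them, time stands still between calls to the robot, and variables do not carry over. Pictures are saved under pics/ and viewed, at most 10 in all, crops included, and the job is handed in when it is done.

```bash
mkdir -p pics; cat > h.py <<'E'
import numpy as np,cv2,pickle
from scipy.spatial.transform import Rotation as R
from cell import manip,viewer
def snap(n,f):
    c=viewer.camera(n); cv2.imwrite('pics/'+f+'.png',c['pixels'][:,:,::-1]); pickle.dump(c,open('pics/'+f+'.pkl','wb')); return c
def load(f): return pickle.load(open('pics/'+f+'.pkl','rb'))
def rot(c):
    o=np.array(c['orientation'],float); return R.from_rotvec(o) if o.shape==(3,) else R.from_matrix(o) if o.shape==(3,3) else R.from_quat(o)
def K(c):
    f=210/np.tan(np.radians(c['fovy'])/2); return np.array([[f,0,c['cx']],[0,f,c['cy']],[0,0,1]])
def proj(c,P):
    p=rot(c).inv().apply(np.atleast_2d(P)-np.array(c['origin']))*[1,-1,-1]
    return cv2.projectPoints(p,np.zeros(3),np.zeros(3),K(c),np.array(c['dist_coeffs'],float))[0][:,0]
def onz(c,uv,z):
    u=cv2.undistortPoints(np.array(uv,float).reshape(-1,1,2),K(c),np.array(c['dist_coeffs'],float))[:,0]
    d=rot(c).apply(np.c_[u[:,0],-u[:,1],-np.ones(len(u))]); o=np.array(c['origin'])
    return o+d*((z-o[2])/d[:,2])[:,None]
E
python3 - <<'E'
from h import *
for n in ('top','scene'):
    c=snap(n,n+'0'); print(n,c['origin'],c['orientation'],c['fovy'],c['cx'],c['cy'],c['dist_coeffs'])
s=manip.read_state(); print(s)
E
```

```text
top [ 440.8067411     8.83554435 1250.53087789] [ 0.1071027  -0.09603584 -1.54639713] 55.41059946070738 274.12691101459853 204.8107810774834 [-0.03617775  0.          0.          0.          0.        ]
scene [1028.94132381  683.64063002  902.30173609] [0.30082832 1.00364009 2.42138557] 55.805729454271486 280.57241789793574 209.15250207767394 [0.02613487 0.         0.         0.         0.        ]
{'time_s': 0.1, 'q': array([-1.26589183,  0.38415651,  0.0163728 ,  1.37104266, -0.0063126 ,
        1.38819733, -0.04651703]), 'dq': array([-0.00072034, -0.00194658,  0.00071037, -0.00243907, -0.00029731,
       -0.00045319, -0.00060642]), 'joint_efforts': array([ 3.76560798e-03, -6.29135013e+01,  8.47966019e-01, -3.72760820e+01,
        1.68701500e-02,  1.04197682e-02, -8.84661517e-06]), 'tool_pos': array([224.52690892, 582.79455931, 230.38022381]), 'ee_rot': array([-5.74366804e-01, -3.08832594e+00,  2.71360129e-03]), 'ft_force': array([0.20485567, 0.02880921, 0.99596261]), 'wrist_torque': array([-0.00467875, -0.01762217, -0.0155956 ]), 'grasp_force': 0.0, 'opening': 85.15767001018794}
```

View pics/top0.png

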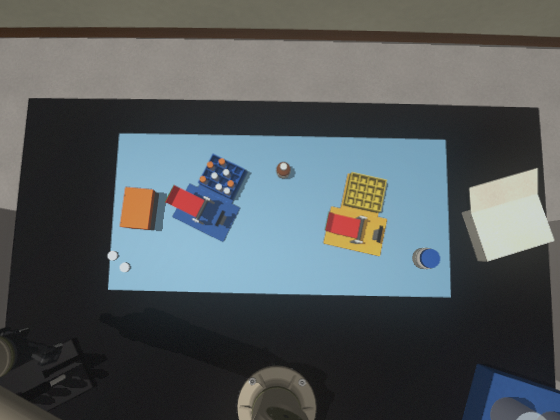

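View pics/scene0.png

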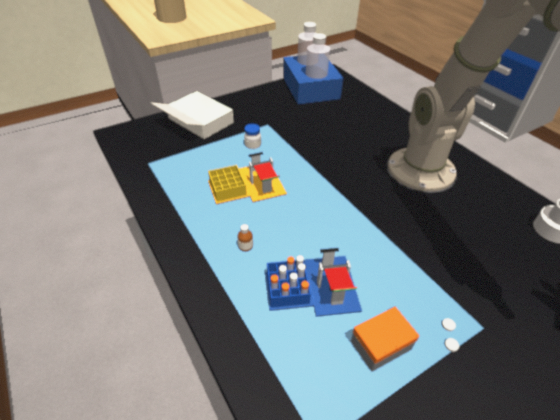

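The top view shows the yellow stand around pixel (358,215), with its red flag at (345,225). The jar is at (428,258), the bottle at (283,170) and the blue stand at (208,205). I'll enlarge the yellow stand.

```bash
python3 - <<'E'
from h import *
c=load('top0'); im=c['pixels'][165:265,315:445,::-1]
cv2.imwrite('pics/crop.png',cv2.resize(im,None,fx=6,fy=6,interpolation=cv2.INTER_CUBIC))
E
```

```text
(no output)
```

View pics/crop.png

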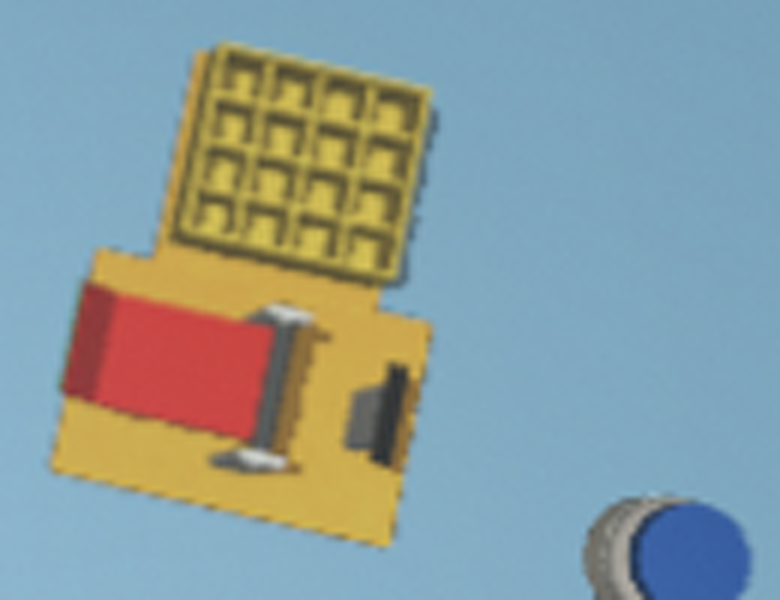

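```bash
cat >> h.py <<'E'
def flagpts(a):
    # flag local points (y,z rel hinge) of bend & tip at angle a
    f=lambda y,z:(y*np.cos(a)-z*np.sin(a), y*np.sin(a)+z*np.cos(a)+80)
    return f(85,2.5),f(103,18)
E
python3 - <<'E'
from h import *
from scipy.optimize import least_squares
c=load('top0')
uv=np.array([(218,42),(433,90),(400,285),(170,240),(392,547),(52,470)])/6-.5+[315,165]
L=np.array([(170,55,53),(170,-55,53),(70,-55,53),(70,55,53),(-65,-90,8),(-65,90,8)],float)
W=lambda p,L:R.from_euler('z',p[2]).apply(L)+[p[0],p[1],0]
r=least_squares(lambda p:(proj(c,W(p,L))-uv).ravel(),[450,-200,0]); p=r.x
print(p,np.degrees(p[2]),r.fun.reshape(-1,2).round(1).tolist())
cr=lambda P:((proj(c,W(p,np.array(P)))-[315,165]+.5)*6).round().tolist()
print('cheek tops',cr([(35,0,90),(-35,0,90)]))
for a in (0,.1,.2,.3,.35):
    (y1,z1),(y2,z2)=flagpts(a); print(a,cr([(28,y1,z1),(-28,y1,z1),(28,y2,z2),(-28,y2,z2)]))
print('jar',onz(c,[(315+690/6,165+557/6)],75))
E
```

```text
[ 5.27809511e+02 -2.34080053e+02 -1.97403767e-01] -11.310402686374525 [[0.2, -0.2], [-0.3, -0.5], [-0.8, -1.2], [1.8, -1.6], [-0.2, 1.7], [-0.6, 1.8]]
cheek tops [[290.0, 314.0], [263.0, 455.0]]
0 [[114.0, 292.0], [91.0, 404.0], [82.0, 281.0], [59.0, 394.0]]
0.1 [[118.0, 291.0], [95.0, 403.0], [90.0, 279.0], [66.0, 394.0]]
0.2 [[124.0, 290.0], [100.0, 403.0], [99.0, 279.0], [76.0, 394.0]]
0.3 [[131.0, 289.0], [108.0, 403.0], [111.0, 278.0], [87.0, 394.0]]
0.35 [[135.0, 288.0], [112.0, 403.0], [118.0, 278.0], [94.0, 395.0]]
jar [[ 447.54256828 -440.54729588   75.        ]]
```

```bash
python3 - <<'E'
from h import *
from scipy.optimize import least_squares
c=load('top0')
uv=np.array([(218,42),(433,90),(400,285),(170,240),(392,547),(52,470),(285,312),(250,458)])/6-.5+[315,165]
W=lambda p,L:R.from_euler('z',p[2]).apply(L)+[p[0],p[1],0]
for b in (-65,-60,-55):
    L=np.array([(170,55,53),(170,-55,53),(70,-55,53),(70,55,53),(b,-90,8),(b,90,8),(34,0,90),(-34,0,90)],float)
    r=least_squares(lambda p:(proj(c,W(p,L))-uv).ravel(),[450,-200,0]); p=r.x
    print(b,p,r.cost,r.fun.reshape(-1,2).round(1).tolist())
    cr=lambda P:((proj(c,W(p,np.array(P)))-[315,165]+.5)*6).round().tolist()
    if b==-60: q=p
p=q
for a in (0,.1,.2):
    (y1,z1),(y2,z2)=flagpts(a); print(a,cr([(28,y1,z1),(-28,y1,z1),(28,y2,z2),(-28,y2,z2)]))
w=onz(c,[(283.5,166)],85)[0]; print('bottle',w,R.from_euler('z',-p[2]).apply(w-[p[0],p[1],0]))
E
cat >> h.py <<'E'
P=[527,-232,-0.197]
def rows(*T):
    """T: (x,y,z,tilt deg) in stand frame -> rows in tool axes"""
    s=manip.read_state(); R0=R.from_rotvec(s['ee_rot']); S=R.from_euler('z',P[2])
    l=S.inv().apply(s['tool_pos']-np.array([P[0],P[1],0])); print('now',l.round(1),'q',s['q'].round(2),'F',s['ft_force'].round(1),s['time_s'])
    for x,y,z,t in T:
        t=np.radians(t); sn,cs=np.sin(t),np.cos(t)
        M=S.as_matrix()@np.array([[0,1,0],[cs,0,-sn],[-sn,0,-cs]]).T if 0 else S.as_matrix()@np.column_stack([[0,cs,-sn],[1,0,0],[0,-sn,-cs]])
        d=R0.inv().apply(S.apply([x,y,z])+[P[0],P[1],0]-s['tool_pos'])/80
        w=np.degrees((R0.inv()*R.from_matrix(M)).as_rotvec())/60
        print([*d.round(3),*w.round(3)])
E
python3 -c "
from h import *
rows((0,190,250,0))"
```

```text
-65 [ 5.27821624e+02 -2.32635182e+02 -2.03259832e-01] 9.997287347165901 [[0.1, -0.3], [-0.5, -0.3], [-1.2, -1.1], [1.5, -1.6], [-0.9, 1.8], [-1.2, 1.6], [0.4, 0.7], [1.6, -0.8]]
-60 [ 5.26629035e+02 -2.32389486e+02 -2.03232777e-01] 5.878556265267216 [[-0.0, 0.1], [-0.6, 0.0], [-1.3, -0.7], [1.4, -1.3], [-0.6, 0.6], [-0.9, 0.4], [0.3, 1.2], [1.6, -0.4]]
-55 [ 5.25439275e+02 -2.32143482e+02 -2.03224774e-01] 5.725672901646148 [[-0.1, 0.5], [-0.6, 0.4], [-1.3, -0.3], [1.3, -0.9], [-0.4, -0.6], [-0.7, -0.8], [0.2, 1.6], [1.5, 0.0]]
0 [[111.0, 294.0], [88.0, 405.0], [79.0, 282.0], [55.0, 395.0]]
0.1 [[115.0, 292.0], [91.0, 405.0], [87.0, 281.0], [62.0, 395.0]]
0.2 [[121.0, 291.0], [97.0, 404.0], [96.0, 280.0], [72.0, 395.0]]
bottle [709.88425881  -6.5006726   85.        ] [133.89105024 258.22745715  85.        ]
now [-456.1  739.8  230.4] q [-1.27  0.38  0.02  1.37 -0.01  1.39 -0.05] F [0.2 0.  1. ] 0.1
[np.float64(-6.786), np.float64(-5.805), np.float64(-0.235), np.float64(-0.001), np.float64(0.001), np.float64(1.337)]
```

```bash
python3 - <<'E'
import numpy as np
d=np.array([-6.786,-5.805])/9; tot=np.radians(1.337*60)
for k in range(9):
    a=-tot*k/9; print(np.round([np.cos(a)*d[0]-np.sin(a)*d[1],np.sin(a)*d[0]+np.cos(a)*d[1],-.235/9,1.337/9],2))
E
```

```text
[-0.75 -0.64 -0.03  0.15]
[-0.84 -0.52 -0.03  0.15]
[-0.92 -0.38 -0.03  0.15]
[-0.96 -0.24 -0.03  0.15]
[-0.99 -0.08 -0.03  0.15]
[-0.99  0.07 -0.03  0.15]
[-0.97  0.22 -0.03  0.15]
[-0.92  0.37 -0.03  0.15]
[-0.85  0.51 -0.03  0.15]
```

```bash

python3 -m inch '[[-0.37,-0.32,-0.02,0,0,0.07],[-0.75,-0.64,-0.03,0,0,0.15],[-0.75,-0.64,-0.03,0,0,0.15]]' 1 20
python3 -m inch '[[-0.42,-0.26,-0.03,0,0,0.07],[-0.84,-0.52,-0.03,0,0,0.15],[-0.84,-0.52,-0.03,0,0,0.15]]'
python3 -m inch '[[-0.46,-0.19,-0.03,0,0,0.07],[-0.92,-0.38,-0.03,0,0,0.15],[-0.92,-0.38,-0.03,0,0,0.15]]'
python3 -m inch '[[-0.48,-0.12,-0.03,0,0,0.07],[-0.96,-0.24,-0.03,0,0,0.15],[-0.96,-0.24,-0.03,0,0,0.15]]'
python3 -c "
from h import *
rows((0,190,250,0))"
```

```text
time_s: 0.35
tool_pos: [268.4, 507.2, 233.5]
ee_rot: [0.836, 3.025, -0.005]
ft_force: [2.0, -0.4, -0.2]
opening: 51.2
grasp_force: 0.0
time_s: 0.6
tool_pos: [305.3, 437.2, 236.3]
ee_rot: [1.072, 2.95, -0.003]
ft_force: [1.0, -0.1, 0.1]
opening: 12.2
grasp_force: 0.0
time_s: 0.85
tool_pos: [342.8, 367.0, 238.8]
ee_rot: [1.3, 2.857, -0.002]
ft_force: [0.9, -0.2, 0.1]
opening: -0.1
grasp_force: 0.0
time_s: 1.1
tool_pos: [379.1, 296.9, 241.2]
ee_rot: [1.52, 2.746, -0.002]
ft_force: [1.1, -0.3, 0.0]
opening: -0.2
grasp_force: 0.0
now [-248.6  489.7  241.2] q [-0.98  0.06  0.26  1.74 -0.01  1.34 -0.16] F [ 1.1 -0.3  0. ] 1.1
[np.float64(-4.858), np.float64(-0.312), np.float64(-0.097), np.float64(0.001), np.float64(0.002), np.float64(0.722)]
```

```bash

python3 -m inch '[[-0.49,-0.04,-0.03,0,0,0.07],[-0.99,-0.08,-0.03,0,0,0.15],[-0.99,-0.08,-0.03,0,0,0.15]]'
python3 -m inch '[[-0.49,0.04,-0.03,0,0,0.07],[-0.99,0.07,-0.03,0,0,0.15],[-0.99,0.07,-0.03,0,0,0.15]]'
python3 -m inch '[[-0.48,0.11,-0.03,0,0,0.07],[-0.97,0.22,-0.03,0,0,0.15],[-0.97,0.22,-0.03,0,0,0.15]]'
python3 -m inch '[[-0.46,0.18,-0.03,0,0,0.07],[-0.92,0.37,-0.03,0,0,0.15],[-0.92,0.37,-0.03,0,0,0.15],[-0.92,0.37,-0.03,0,0,0.15]]'
python3 -c "
from h import *
rows((0,190,250,0),(0,190,220,30),(0,190,180,50))"
```

```text
time_s: 1.35
tool_pos: [416.2, 226.7, 243.7]
ee_rot: [1.731, 2.619, -0.001]
ft_force: [0.8, -1.2, -0.1]
opening: 0.3
grasp_force: 0.0
time_s: 1.6
tool_pos: [452.8, 156.4, 246.1]
ee_rot: [1.931, 2.475, -0.001]
ft_force: [0.3, -0.4, 0.6]
opening: 0.1
grasp_force: 0.0
time_s: 1.85
tool_pos: [489.1, 85.8, 248.5]
ee_rot: [2.118, 2.316, -0.001]
ft_force: [0.0, -0.5, 0.6]
opening: 0.6
grasp_force: 0.0
time_s: 2.18
tool_pos: [524.1, 20.9, 250.2]
ee_rot: [2.285, 2.155, -0.002]
ft_force: [-0.4, 0.4, -0.3]
opening: -0.0
grasp_force: 0.0
now [-52.3 247.4 250.2] q [-0.62  0.17  0.59  1.64 -0.09  1.37 -0.07] F [-0.4  0.4 -0.3] 2.1833
[np.float64(-0.801), np.float64(0.549), np.float64(0.004), np.float64(-0.0), np.float64(0.002), np.float64(0.132)]
[np.float64(-0.801), np.float64(0.549), np.float64(0.379), np.float64(0.034), np.float64(-0.498), np.float64(0.129)]
[np.float64(-0.8), np.float64(0.549), np.float64(0.879), np.float64(0.058), np.float64(-0.83), np.float64(0.124)]
```

```bash

python3 -m inch '[[-0.2,0.14,0.1,0.01,-0.1,0.03],[-0.4,0.27,0.2,0.02,-0.2,0.06],[-0.6,0.4,0.3,0.03,-0.3,0.1],[-0.8,0.55,0.4,0.03,-0.4,0.13],[-0.8,0.55,0.5,0.04,-0.5,0.13],[-0.8,0.55,0.6,0.05,-0.6,0.13],[-0.8,0.55,0.7,0.05,-0.7,0.125],[-0.8,0.55,0.8,0.06,-0.8,0.125],[-0.8,0.55,0.88,0.06,-0.83,0.125],[-0.8,0.55,0.88,0.06,-0.83,0.125],[-0.8,0.55,0.88,0.06,-0.83,0.125]]'
python3 - <<'E'
from h import *
rows((0,190,180,50),(0,160,115,50),(0,95,60,50))
snap('wrist','w1')
E
```

```text
time_s: 3.1
tool_pos: [563.9, -42.4, 179.7]
ee_rot: [1.889, 1.557, -0.88]
ft_force: [-0.4, -0.8, 0.6]
opening: 0.4
grasp_force: 0.0
now [ -0.9 193.2 179.7] q [-0.84  0.67  0.65  1.51  0.39  1.49 -0.53] F [-0.4 -0.8  0.6] 3.1
[np.float64(-0.028), np.float64(0.011), np.float64(0.028), np.float64(0.001), np.float64(-0.003), np.float64(0.004)]
[np.float64(0.351), np.float64(0.012), np.float64(0.838), np.float64(0.001), np.float64(-0.003), np.float64(0.004)]
[np.float64(0.352), np.float64(0.011), np.float64(1.903), np.float64(0.001), np.float64(-0.003), np.float64(0.004)]
```

View pics/w1.png

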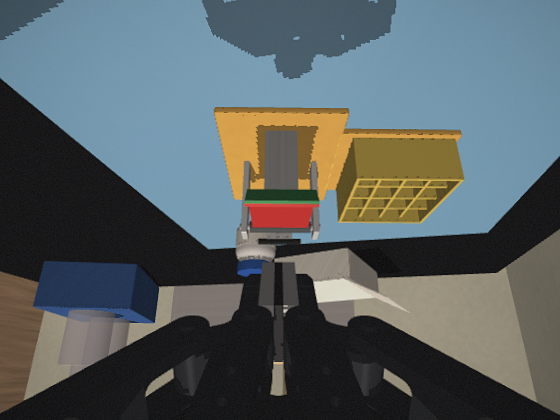

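```bash
python3 - <<'E'
from h import *
c=load('w1'); S=R.from_euler('z',P[2]); W=lambda L:S.apply(L)+[P[0],P[1],0]
for a in (0,.1,.2): 
    (y,z),(v,w)=flagpts(a); print(a,proj(c,W([(28,v,w),(-28,v,w),(28,y,z-5),(-28,y,z-5)])).round().tolist())
print(proj(c,W([(34,0,90),(-34,0,90),(-60,90,8),(60,90,8),(170,55,53)])).round().tolist())
E
```

```text
0 [[318.0, 199.0], [242.0, 198.0], [314.0, 185.0], [245.0, 185.0]]
0.1 [[318.0, 213.0], [242.0, 212.0], [315.0, 195.0], [245.0, 195.0]]
0.2 [[318.0, 227.0], [241.0, 226.0], [315.0, 205.0], [244.0, 205.0]]
[[313.0, 235.0], [245.0, 235.0], [211.0, 111.0], [349.0, 112.0], [466.0, 177.0]]
```

The flag edge is near rows 200–205, columns 246–319, centred on the fingers at column 281. The flag angle is about 0.04 rad, and the pose estimate fits. Next I move the fingertips under the lip.

```bash

python3 -m inch '[[0.1,0.01,0.25,0,0,0],[0.25,0.01,0.5,0,0,0],[0.37,0.01,0.75,0,0,0],[0.38,0.01,0.95,0,0,0],[0.38,0.01,0.95,0,0,0],[0.38,0.01,0.95,0,0,0]]'
python3 -m inch '[[0,0,0.2,0,0,0],[0,0,0.4,0,0,0],[0,0,0.6,0,0,0],[0,0,0.8,0,0,0],[0,0,0.93,0,0,0],[0,0,0.93,0,0,0],[0,0,0.93,0,0,0]]'
python3 - <<'E'
from h import *
# arc of TCP radius 85, finger behind the green face
def T(th,t,r=85,off=10):
    a=np.radians(th); return (0,r*np.cos(a)+off*np.sin(a),80+r*np.sin(a)-off*np.cos(a),t)
rows(*[T(th,t) for th,t in ((0,50),(10,50),(20,50),(30,50),(40,50),(50,50),(60,50))])
snap('wrist','w2')
E
```

```text
time_s: 3.65
tool_pos: [557.3, -82.4, 109.7]
ee_rot: [1.894, 1.552, -0.879]
ft_force: [0.5, 0.4, 1.0]
opening: -0.3
grasp_force: 0.0
time_s: 4.23
tool_pos: [546.9, -136.3, 61.0]
ee_rot: [1.891, 1.554, -0.879]
ft_force: [0.2, 0.3, -0.5]
opening: 0.2
grasp_force: 0.0
now [ 0.7 97.7 61. ] q [-0.74  0.76  0.65  1.69  0.4   1.18 -0.58] F [ 0.2  0.3 -0.5] 4.2333
[np.float64(-0.189), np.float64(-0.01), np.float64(0.049), np.float64(0.001), np.float64(-0.003), np.float64(0.002)]
[np.float64(-0.328), np.float64(-0.01), np.float64(-0.076), np.float64(0.001), np.float64(-0.003), np.float64(0.002)]
[np.float64(-0.486), np.float64(-0.01), np.float64(-0.174), np.float64(0.001), np.float64(-0.003), np.float64(0.002)]
[np.float64(-0.659), np.float64(-0.01), np.float64(-0.244), np.float64(0.001), np.float64(-0.003), np.float64(0.002)]
[np.float64(-0.842), np.float64(-0.01), np.float64(-0.282), np.float64(0.001), np.float64(-0.003), np.float64(0.002)]
[np.float64(-1.028), np.float64(-0.011), np.float64(-0.288), np.float64(0.001), np.float64(-0.003), np.float64(0.002)]
[np.float64(-1.213), np.float64(-0.011), np.float64(-0.262), np.float64(0.001), np.float64(-0.003), np.float64(0.002)]
```

View pics/w2.png

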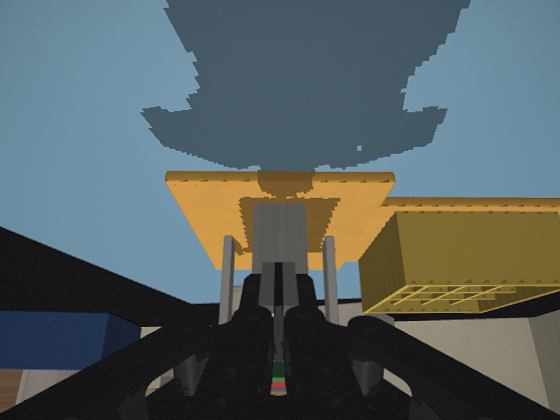

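The fingertips are under the flag, with green visible beyond them at about (279,370). Now a slow upward sweep.

```bash

python3 -m inch '[[-0.08,-0.01,0.03,0,0,0],[-0.15,-0.01,0.05,0,0,0],[-0.19,-0.01,0.05,0,0,0],[-0.26,-0.01,-0.01,0,0,0],[-0.33,-0.01,-0.08,0,0,0],[-0.41,-0.01,-0.12,0,0,0],[-0.49,-0.01,-0.17,0,0,0],[-0.57,-0.01,-0.21,0,0,0],[-0.66,-0.01,-0.24,0,0,0],[-0.75,-0.01,-0.26,0,0,0],[-0.84,-0.01,-0.28,0,0,0],[-0.84,-0.01,-0.28,0,0,0]]'
python3 - <<'E'
from h import *
def T(th,t,r=85,off=10):
    a=np.radians(th); return (0,r*np.cos(a)+off*np.sin(a),80+r*np.sin(a)-off*np.cos(a),t)
rows(*[T(th,t) for th,t in ((40,50),(50,50),(60,50),(70,45),(80,40),(90,35))])
snap('scene','s2')
c=load('s2'); uv=proj(c,[[*P[:2],100]])[0].astype(int); print(uv)
im=c['pixels'][uv[1]-60:uv[1]+40,uv[0]-65:uv[0]+65,::-1]; cv2.imwrite('pics/s2c.png',cv2.resize(im,None,fx=5,fy=5,interpolation=cv2.INTER_CUBIC))
E
```

```text
time_s: 5.28
tool_pos: [540.6, -163.2, 127.5]
ee_rot: [1.891, 1.553, -0.879]
ft_force: [-0.2, -0.8, -0.6]
opening: 0.1
grasp_force: 0.0
now [-1.000e-01  7.010e+01  1.275e+02] q [-0.74  0.65  0.7   1.71  0.45  1.23 -0.51] F [-0.2 -0.8 -0.6] 5.2833
[np.float64(0.016), np.float64(0.002), np.float64(-0.01), np.float64(0.001), np.float64(-0.002), np.float64(0.001)]
[np.float64(-0.17), np.float64(0.002), np.float64(-0.016), np.float64(0.001), np.float64(-0.002), np.float64(0.001)]
[np.float64(-0.355), np.float64(0.001), np.float64(0.011), np.float64(0.001), np.float64(-0.002), np.float64(0.001)]
[np.float64(-0.532), np.float64(0.001), np.float64(0.069), np.float64(0.001), np.float64(0.081), np.float64(0.001)]
[np.float64(-0.696), np.float64(0.001), np.float64(0.157), np.float64(0.001), np.float64(0.165), np.float64(0.001)]
[np.float64(-0.843), np.float64(0.001), np.float64(0.273), np.float64(0.001), np.float64(0.248), np.float64(0.001)]
[261 158]
```

View pics/s2c.png

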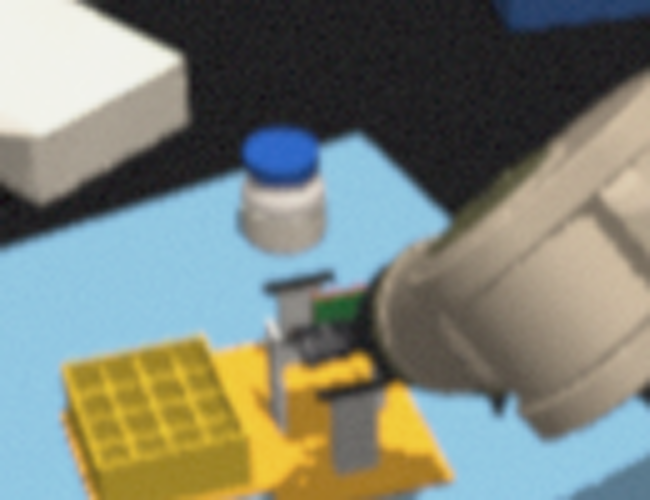

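The flag is rising: green shows at about (340,300) in the crop, above the fingers. I carry on over the top.

```bash

python3 -m inch '[[-0.08,0,-0.01,0,0,0],[-0.17,0,-0.01,0,0,0],[-0.26,0,0,0,0,0],[-0.35,0,0.01,0,0,0],[-0.44,0,0.04,0,0.04,0],[-0.53,0,0.07,0,0.08,0],[-0.61,0,0.11,0,0.12,0],[-0.7,0,0.16,0,0.16,0],[-0.77,0,0.21,0,0.2,0],[-0.84,0,0.27,0,0.25,0],[-0.84,0,0.27,0,0.25,0]]'
python3 - <<'E'
from h import *
def T(th,t,r=85,off=10):
    a=np.radians(th); return (0,r*np.cos(a)+off*np.sin(a),80+r*np.sin(a)-off*np.cos(a),t)
rows(*[T(th,t,r=80,off=8) for th,t in ((90,35),(100,30),(110,25),(120,20),(130,15),(140,10))])
E
```

```text
time_s: 6.25
tool_pos: [527.7, -225.6, 165.9]
ee_rot: [2.078, 1.696, -0.649]
ft_force: [-0.2, -0.7, 0.4]
opening: 0.1
grasp_force: 0.0
now [ -0.5   6.4 165.9] q [-0.57  0.43  0.71  1.73  0.36  1.17 -0.25] F [-0.2 -0.7  0.4] 6.25
[np.float64(0.058), np.float64(0.007), np.float64(0.049), np.float64(-0.001), np.float64(-0.003), np.float64(-0.004)]
[np.float64(-0.087), np.float64(0.007), np.float64(0.148), np.float64(-0.0), np.float64(0.08), np.float64(-0.004)]
[np.float64(-0.213), np.float64(0.008), np.float64(0.269), np.float64(-0.0), np.float64(0.163), np.float64(-0.004)]
[np.float64(-0.316), np.float64(0.009), np.float64(0.411), np.float64(-0.0), np.float64(0.247), np.float64(-0.004)]
[np.float64(-0.392), np.float64(0.009), np.float64(0.569), np.float64(0.0), np.float64(0.33), np.float64(-0.004)]
[np.float64(-0.44), np.float64(0.009), np.float64(0.737), np.float64(0.0), np.float64(0.413), np.float64(-0.004)]
```

```bash

python3 -m inch '[[-0.03,0.01,0.08,0,0.04,0],[-0.09,0.01,0.15,0,0.08,0],[-0.15,0.01,0.21,0,0.12,0],[-0.21,0.01,0.27,0,0.16,0],[-0.27,0.01,0.34,0,0.2,0],[-0.32,0.01,0.41,0,0.25,0],[-0.36,0.01,0.49,0,0.29,0],[-0.39,0.01,0.57,0,0.33,0],[-0.42,0.01,0.65,0,0.37,0],[-0.44,0.01,0.74,0,0.41,0],[-0.44,0.01,0.74,0,0.41,0]]'
python3 - <<'E'
from h import *
def T(th,t,r=85,off=10):
    a=np.radians(th); return (0,r*np.cos(a)+off*np.sin(a),80+r*np.sin(a)-off*np.cos(a),t)
rows(*[T(th,t,r=80,off=6) for th,t in ((140,10),(150,5),(160,0),(170,0))])
snap('scene','s3')
c=load('s3'); uv=proj(c,[[*P[:2],100]])[0].astype(int)
im=c['pixels'][uv[1]-60:uv[1]+40,uv[0]-65:uv[0]+65,::-1]; cv2.imwrite('pics/s3c.png',cv2.resize(im,None,fx=5,fy=5,interpolation=cv2.INTER_CUBIC))
E
```

```text
time_s: 7.17
tool_pos: [515.4, -285.4, 134.2]
ee_rot: [2.339, 1.914, -0.215]
ft_force: [-0.9, -0.2, 0.5]
opening: 0.1
grasp_force: 0.0
now [ -0.9 -54.6 134.2] q [-0.14  0.39  0.62  1.68 -0.05  1.1   0.26] F [-0.9 -0.2  0.5] 7.1667
[np.float64(-0.038), np.float64(0.012), np.float64(-0.016), np.float64(-0.004), np.float64(0.005), np.float64(-0.002)]
[np.float64(-0.123), np.float64(0.013), np.float64(0.137), np.float64(-0.004), np.float64(0.089), np.float64(-0.002)]
[np.float64(-0.18), np.float64(0.013), np.float64(0.303), np.float64(-0.004), np.float64(0.172), np.float64(-0.002)]
[np.float64(-0.207), np.float64(0.014), np.float64(0.475), np.float64(-0.004), np.float64(0.172), np.float64(-0.002)]
```

View pics/s3c.png

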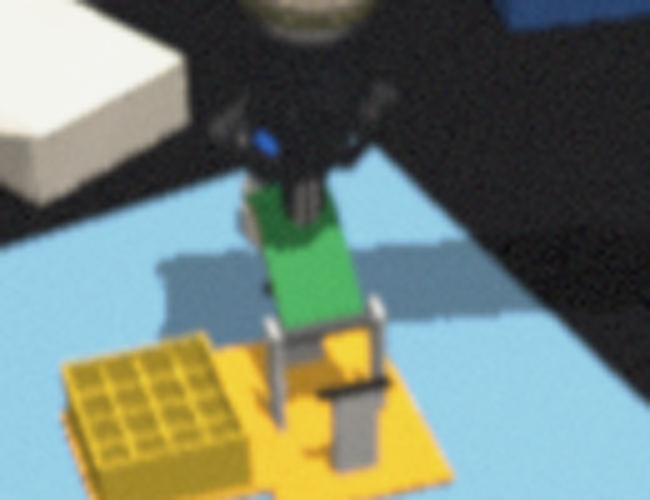

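The flag is past upright at about 140°, with the fingertips on the green face near (305,210). I continue down gently.

```bash

python3 -m inch '[[-0.08,0.01,0.06,0,0.04,0],[-0.12,0.01,0.13,0,0.09,0],[-0.15,0.01,0.22,0,0.13,0],[-0.18,0.01,0.3,0,0.17,0],[-0.19,0.01,0.38,0,0.17,0],[-0.2,0.01,0.47,0,0.17,0],[-0.2,0.01,0.52,0,0.17,0],[-0.2,0.01,0.52,0,0.17,0]]'
python3 -c "
from h import *
rows((0,-80,86,0),(0,-80,82,0),(0,-80,80,0))"
```

```text
time_s: 7.88
tool_pos: [513.8, -303.6, 95.3]
ee_rot: [-2.423, -1.997, 0.007]
ft_force: [0.1, -0.4, -1.2]
opening: 0.4
grasp_force: 0.0
now [  1.1 -72.8  95.3] q [ 0.06  0.47  0.56  1.65 -0.27  1.11  0.5 ] F [ 0.1 -0.4 -1.2] 7.8833
[np.float64(-0.089), np.float64(-0.013), np.float64(0.117), np.float64(-0.004), np.float64(0.002), np.float64(0.005)]
[np.float64(-0.089), np.float64(-0.013), np.float64(0.167), np.float64(-0.004), np.float64(0.002), np.float64(0.005)]
[np.float64(-0.089), np.float64(-0.013), np.float64(0.192), np.float64(-0.004), np.float64(0.002), np.float64(0.005)]
```

```bash

python3 -m inch '[[-0.05,-0.01,0.04,0,0,0],[-0.09,-0.01,0.08,0,0,0],[-0.09,-0.01,0.12,0,0,0],[-0.09,-0.01,0.14,0,0,0],[-0.09,-0.01,0.14,0,0,0]]'
python3 -m inch '[[0,0,0.01,0,0,0],[0,0,0.02,0,0,0],[0,0,0.02,0,0,0]]'
python3 -m inch '[[0,0,0.01,0,0,0],[0,0,0.02,0,0,0],[0,0,0.02,0,0,0]]'
python3 -c "
from h import *
rows((0,-80,82,0))
snap('scene','s4')
c=load('s4'); uv=proj(c,[[*P[:2],100]])[0].astype(int)
im=c['pixels'][uv[1]-60:uv[1]+40,uv[0]-65:uv[0]+65,::-1]; cv2.imwrite('pics/s4c.png',cv2.resize(im,None,fx=5,fy=5,interpolation=cv2.INTER_CUBIC))"
```

```text
time_s: 8.3
tool_pos: [511.4, -312.1, 85.1]
ee_rot: [-2.426, -1.995, 0.004]
ft_force: [-0.3, 0.5, -0.5]
opening: 0.2
grasp_force: 0.0
time_s: 8.55
tool_pos: [511.7, -312.2, 83.9]
ee_rot: [-2.426, -1.995, 0.004]
ft_force: [0.4, 0.2, -1.1]
opening: 0.2
grasp_force: 0.0
time_s: 8.8
tool_pos: [511.8, -312.3, 82.6]
ee_rot: [-2.426, -1.995, 0.003]
ft_force: [-0.6, -0.3, 1.9]
opening: 0.2
grasp_force: 1.1
now [  0.8 -81.7  82.6] q [ 0.08  0.49  0.55  1.65 -0.28  1.08  0.52] F [-0.6 -0.3  1.9] 8.8
[np.float64(0.021), np.float64(-0.01), np.float64(0.008), np.float64(-0.001), np.float64(0.002), np.float64(0.003)]
```

View pics/s4c.png

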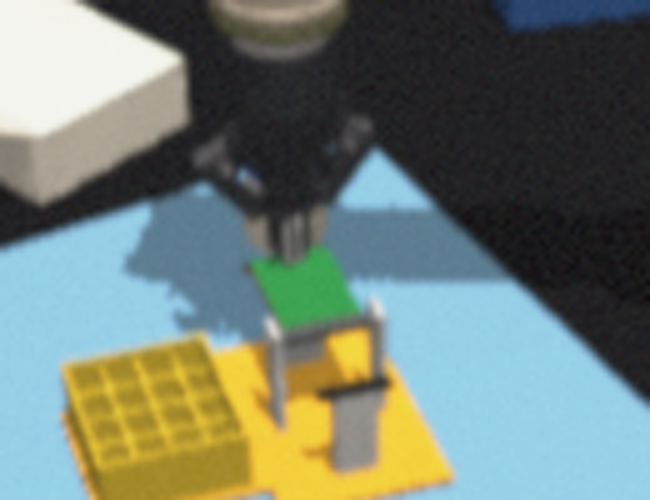

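The flag looks flat at (305,290), and the force is just starting to rise. I press lightly to confirm the stop, then retreat.

```bash

python3 -m inch '[[0,0,0.01,0,0,0],[0,0,0.02,0,0,0],[0,0,0.02,0,0,0],[0,0,0.02,0,0,0]]'
python3 -m inch '[[0,0,0.01,0,0,0],[0,0,0.02,0,0,0],[0,0,0.02,0,0,0],[0,0,0.02,0,0,0]]'
```

```text
time_s: 9.18
tool_pos: [511.9, -312.4, 82.3]
ee_rot: [2.426, 1.995, -0.002]
ft_force: [-5.7, 4.5, 13.5]
opening: 0.3
grasp_force: 7.1
time_s: 9.52
tool_pos: [512.1, -312.4, 82.0]
ee_rot: [2.426, 1.995, -0.001]
ft_force: [-8.9, 6.2, 25.8]
opening: 0.0
grasp_force: 12.5
```

The flag is firmly on its stop. Retreating straight up.

```bash

python3 -m inch '[[0,0,-0.05,0,0,0],[0,0,-0.2,0,0,0],[0,0,-0.5,0,0,0],[0,0,-1,0,0,0],[0,0,-1,0,0,0],[0,0,-1,0,0,0]]'
python3 -m inch '[[0.3,0,-0.3,0,0,0],[0.6,-0.3,-0.6,0,0,0],[0.6,-0.6,-1,0,0,0],[0.6,-0.6,-1,0,0,0],[0.6,-0.6,-1,0,0,0],[0.6,-0.6,-1,0,0,0],[0.6,-0.6,-1,0,0,0]]'
python3 - <<'E'
from h import *
a=snap('top','t5')['pixels']; b=snap('scene','s5')['pixels']
c=load('s5'); uv=proj(c,[[*P[:2],60]])[0].astype(int)
f=lambda im:cv2.resize(im[:,:,::-1],(400,400),interpolation=cv2.INTER_CUBIC)
cv2.imwrite('pics/end.png',np.hstack([f(a[160:270,310:420]),f(b[uv[1]-50:uv[1]+50,uv[0]-50:uv[0]+50])]))
E
```

```text
time_s: 10.02
tool_pos: [513.2, -313.3, 162.3]
ee_rot: [2.423, 1.992, -0.0]
ft_force: [-0.6, 0.2, -0.2]
opening: -0.0
grasp_force: 0.0
time_s: 10.6
tool_pos: [473.9, -255.3, 237.8]
ee_rot: [-2.425, -1.994, 0.006]
ft_force: [1.0, -0.1, 1.0]
opening: -0.2
grasp_force: 0.0
```

View pics/end.png

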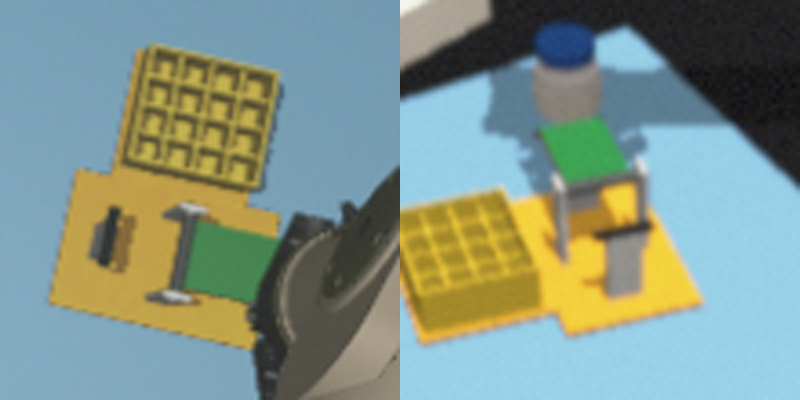

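The flag lies flat with its green face up, at (585,150) in the right half of the picture. The stand hasn't moved, and the arm is clear.

```bash
python3 -c "
from cell import manip
print(manip.close_job())"
```

```text
the job is handed in; nothing more can be done
None
```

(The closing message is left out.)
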